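# Take the Dewar off the lab jack

## Robot

A 7-joint arm with a two-finger parallel gripper is mounted at the origin on the work surface. World frame = base frame: x ahead of the robot, y to its left, z up, the work surface at z = 0. Lengths are in m, angles in rad, forces in N, time in s.
With the tool pointing down it reaches from about 0.425 to 0.95 m from the base axis. Payload 16.7 kg.
Tool frame: the origin (TCP) lies on the centre line of the jaws, within the pads' length; the fingertips stand 22 mm ahead of it and the grasp point (between the pads) lies 3 mm ahead of it; z points along the fingers, y is the line along which they close (so a half turn about z gives the same grasp; the last joint's range is limited). The gripper opens to 94 mm and grips with 3 to 60 N. Pads are 16 mm wide; open, the fingers measure 119 mm over their backs; the gripper's body (75 mm by 177 mm) begins 78 mm behind the grasp point.
Start: joints at [-1.446, 0.426, 0.074, 1.606, -0.034, 1.111, -0.067], TCP at [0.183, 0.65, 0.227] pointing down, gripper open.
Joint ranges: [-2.85, 2.85], [-0.5, 2.14], [-1.23, 1.37], [0.21, 2.46], [-1.02, 4.16], [0.16, 2.05], [-2.73, 2.73]. Speed limits (rad/s): [1.89, 1.89, 2.39, 2.39, 3.01, 3.01, 3.01].

## Interface

Orientations are given as a 3x3 rotation matrix whose columns are the frame's x, y, z axes.
In Python, from plant import env gives the robot as it stands.
- The arm moves only by the tool play_rows, never from a script. Its argument "steps" is a list of rows, each a list of 7 numbers: the shift along the tool's x, y, z scaled (see below), then the turn, a rotation vector about the tool's x, y, z scaled (see below), then the opening, from 0 (shut) to 1 (fully open). In form: [[x, y, z, rx, ry, rz, grip], ...]. A call has 1 to 20 rows; each row is the pose to reach, as a shift and turn from the pose commanded when the call began, along the tool's axes at that moment; what a row does not reach only later rows make up. The controller multiplies each number of a shift by 0.15 m and each number of a turn by 30 degrees. A row lasts 1/10 s, in which the tool goes at most 50 mm and 8.59 degrees, less where a joint would pass 70% of its speed; a pose out of reach is approached as far as the arm can. A call with a number of a shift or a turn outside -1 to 1 is refused whole. A call with a gripper value outside its range is refused whole. The fingers move at their own pace and stop on an object; the grip force is fixed at half the most. Time passes only in rows, so rows that repeat a pose let the fingers close. It gives the time, the measured TCP pose, the force, the opening and the grip force at its end, in the units of the state.
- env.sense(): the state, without advancing time (a new reading comes with each control period).
- env.snapshot(name): name is "scene" or "top" or "wrist"; returns the picture (400x640x3 uint8, blue, green, red); there is no depth.
- env.camera_info(name): a dict with "K" (3x3 intrinsics, pixels), "k1" (the pictures are not rectified: a ray, as slopes to the right and down, at radius r is drawn at 1 + k1 r^2 times it, then the intrinsics apply), "R" (3x3) and "t" (3): a world point X has camera coordinates R X + t. Camera axes: x right, y down, z forward; pixel columns grow to the right and rows downward; lengths in m; the calibration is good to about 2 mm. A picture is of the moment at which its call begins: read the wrist's pose just before it. camera_info takes no time and is no camera call; for the wrist camera it gives the pose at the moment of the call.
- env.sign_off(): hands the job in; it is judged then, once.
The state is a dict: "clock": time; "q": joint angles; "joint_vel": joint speeds; "effort": joint torques, N m; "ee_pos": TCP position; "eef_rot": TCP orientation; "contact_force": force on the tool from outside, world axes, zero at the start; "torque": the same for the moment, N m; "width": opening from 0.0 (shut) to 1.0 (fully open); "grip_force": force on a finger pad.
Only numpy, scipy, OpenCV 4.12 (cv2) and the standard library are available. Lean on these libraries where they do the work, as an engineer would, in place of code of your own. Each camera call takes 0.05 s, during which the arm holds its last target. There are 200 camera calls.

## Task

The cold trap is finished with, so take the Dewar flask off the lab jack: swing its folded bail handle upright, then lift the Dewar by the bail and set it down gently, standing wholly on the flat round cork mat. Then fold the bail right down again, to either side, so that the Dewar's mouth is clear. Keep the Dewar upright throughout, and leave everything else where it stands.

Things in the scene. Friction and masses are not known exactly. Their poses are not given: they have to be found in the camera images.
- dewar: the Dewar flask: a small open double-walled vessel, aluminium shell, 104 mm across and 120 mm high with a flat foot 100 mm across, 0.55 to 0.85 kg with its bail; the hollow is 82 mm across. Origin at the centre of its underside, z up its axis; the bail's two pivot ears sit 100 mm above the origin on its +y and -y sides (129 mm over the pins)
- bail: the Dewar's wire bail handle, pivoting on the ears: origin on the pivot line at the Dewar's axis (100 mm above the Dewar's underside), y along the pivot line, z from the pivots to the middle of the grip. Two 6 mm steel wires 122 mm apart carry a straight black grip
- bail_grip (a point): middle of the bail's grip, a straight plastic bar along the bail's y, 15 mm in diameter and 80 mm long, 95 mm from the pivot line. Folded fully down, the bar lies about 29 mm clear of the Dewar's shell and 134 mm above the Dewar's underside, just over rim height
- bail_hinge (a joint): bail angle, rad: 0 with the bail straight up; negative leans to the Dewar's own -x side (where it starts, at -1.2 to -0.95, roughly towards the robot), positive to its +x side; stops at -1.2 and 1.2 (fully folded). The pivots are stiff: the bail stays where it is put and takes about 0.035 N m, some 0.4 N at the grip, plus its own 0.04 kg weight, to swing
- jack: the stand: a scissor lab jack with square 120 by 120 mm steel plates, fixed at 65 mm high; origin at the centre of its underside, z up. The Dewar stands on its top plate at the start
- mat: the flat round cork mat on the bench, fixed, 170 mm across and 8 mm thick; origin at the centre of its underside
- cork_ring: bystander: thick cork flask ring, 104 mm across, 44 mm hole, 30 mm high; origin at the centre of its underside
- steel_beaker: bystander: plain steel beaker without handle, 66 mm across, 85 mm high; origin at the centre of its underside
- glass_beaker: bystander: glass beaker, 72 mm across, 75 mm high; origin at the centre of its underside
- reagent_bottle: bystander: amber glass bottle, 72 mm across, 150 mm high; origin at the centre of its underside
- wash_bottle: bystander: white plastic bottle, 68 mm across, 165 mm high; origin at the centre of its underside
- stopper: bystander: rubber stopper, 38 mm across, 28 mm high; origin at the centre of its underside
- spatula_grip (a point): bystander: steel spatula 170 mm long lying on the bench; point on its handle
Mind the look-alikes: they are no part of the job. Leave any yellow look-alike of the jack alone.

How it is judged:
By the outcome, as a careful person would: the job done as asked, in the order asked, and still so for the second after the job is handed in, with the robot touching nothing.
It also fails if it takes over 58 s, if anything falls off the work surface, if the arm or the gripper's body presses on something with over 40 N, if the wrist force passes 120 N, or if a joint passes its speed limit or range.

## Working session

There is one attempt and no reset: what is moved stays moved. The work goes in short steps, Python scripts to look and compute and a tool call to move; the robot and the scene stay as the last step left them, time stands still between calls to the robot, and variables do not carry over. Pictures are saved under pics/ and viewed, at most 11 in all, crops included, and the job is handed in when it is done.

Besides the shell and the picture viewer there is one more tool, called after "Request:" in YAML: its name, and indented under it one key for each argument. play_rows: Moves the arm, as the interface text tells. Its arguments: {"type":"object","properties":{"steps":{"type":"array","items":{"type":"array","items":{"type":"number"}}}},"required":["steps"]}

```bash
mkdir -p pics; ls; python3 - <<'E'
from plant import env
import cv2,numpy as np
a=env.snapshot("scene");b=env.snapshot("top")
cv2.imwrite("pics/s.png",a);cv2.imwrite("pics/t.png",b)
for n in("scene","top"):print(n,env.camera_info(n))
s=env.sense();print(s["clock"],s["ee_pos"],s["eef_rot"],s["width"],s["contact_force"])
E
```

```text
pics
scene {'K': array([[438.66086501,   0.        , 324.93879859],
       [  0.        , 438.66086501, 194.11081942],
       [  0.        ,   0.        ,   1.        ]]), 'k1': 0.037253566894794275, 'R': array([[ 0.3099352 ,  0.95061179,  0.01665539],
       [ 0.65637358, -0.20126327, -0.72709478],
       [-0.68783275,  0.23628442, -0.68633504]]), 't': array([-0.16712405, -0.20493461,  1.88407397])}
top {'K': array([[456.24913419,   0.        , 317.87867931],
       [  0.        , 456.24913419, 208.46766405],
       [  0.        ,   0.        ,   1.        ]]), 'k1': -0.13541692576503642, 'R': array([[ 0.00620415, -0.99974913, -0.02152171],
       [-0.99150147, -0.00335332, -0.13005222],
       [ 0.12994743,  0.02214567, -0.99127354]]), 't': array([-9.68350137e-04,  5.21734488e-01,  1.45761173e+00])}
0.1 [0.18244938 0.64951419 0.22687572] [[-9.62735683e-01  2.70443981e-01 -2.39798892e-04]
 [ 2.70444081e-01  9.62735088e-01 -1.07204412e-03]
 [-5.90650726e-05 -1.09694732e-03 -9.99999397e-01]] 1.0009630511101988 [-0.63458973 -0.36244881  0.0586089 ]
```

View pics/s.png

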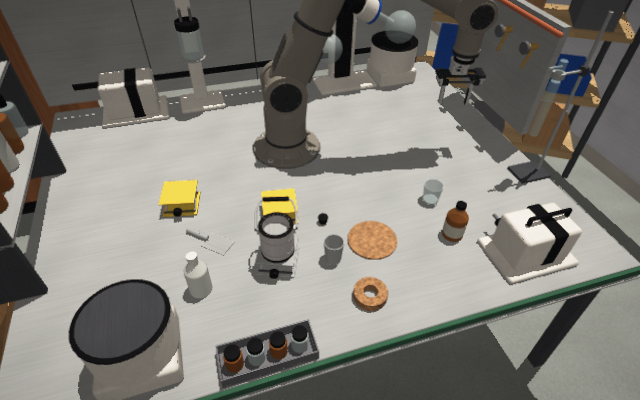

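View pics/t.png

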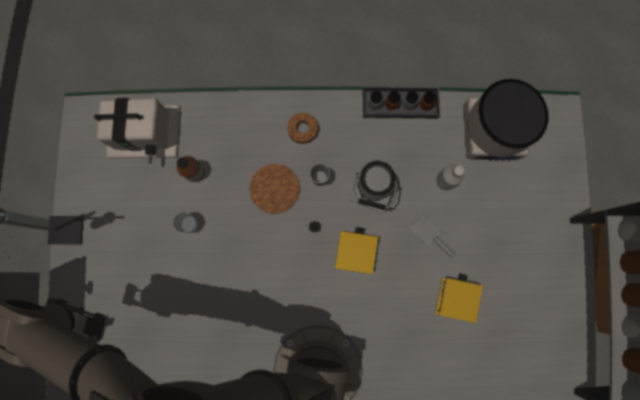

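The Dewar with the black-gripped bail is at top (378,180), scene (277,238), on the grey jack. Look-alikes are the steel beaker at top (321,175), the two yellow jacks at top (357,252) and (460,300), and the cork ring at top (303,128), which could be taken for the mat at (274,188). I'll check this in one close crop.

```bash
python3 - <<'E'
import cv2,numpy as np
a=cv2.imread("pics/s.png")[180:290,235:345];b=cv2.imread("pics/t.png")[150:220,340:410]
b=cv2.convertScaleAbs(b,alpha=1.8,beta=10)
cv2.imwrite("pics/c.png",np.hstack([cv2.resize(a,(400,400),interpolation=2),cv2.resize(b,(400,400),interpolation=2)]))
E
```

```text
(no output)
```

View pics/c.png

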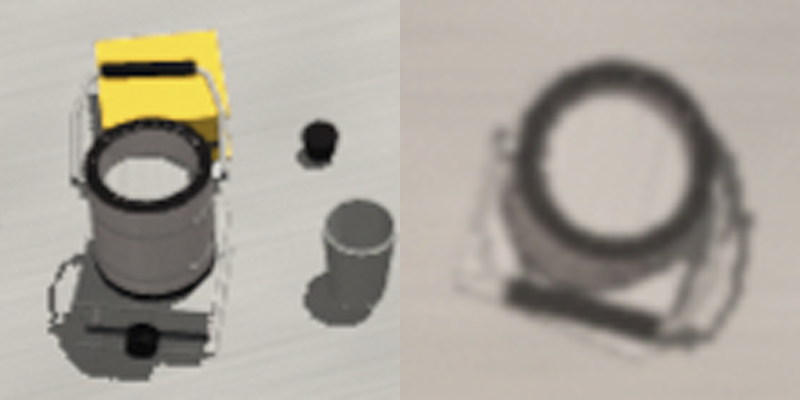

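The crop shows the Dewar's rim centre at scene (276.0,225.7) and top (378.0,177.8). The grip ends are at scene (263.0,199.0)/(288.9,198.7) and top (385.5,207.2)/(358.9,200.9). Next I'll triangulate these, plus the mat and neighbours.

```bash
cat > h.py <<'E'
import numpy as np,cv2
from plant import env
def ray(ci,p):
    d=np.array([ci["k1"],0,0,0,0.])
    x=cv2.undistortPoints(np.array([[p]],float),ci["K"],d)[0,0]
    v=ci["R"].T@np.array([x[0],x[1],1]); return -ci["R"].T@ci["t"],v/np.linalg.norm(v)
def tri(rs):
    A=[np.eye(3)-np.outer(d,d) for o,d in rs]
    X=np.linalg.solve(sum(A),sum(a@o for a,(o,d) in zip(A,rs)))
    return X,max(np.linalg.norm(a@(X-o)) for a,(o,d) in zip(A,rs))
def atz(ci,p,z):
    o,d=ray(ci,p); return o+d*(z-o[2])/d[2]
def proj(ci,X):
    X=np.atleast_2d(X).astype(float)
    return cv2.projectPoints(X,cv2.Rodrigues(ci["R"])[0],ci["t"],ci["K"],np.array([ci["k1"],0,0,0,0.]))[0][:,0]
E
python3 - <<'E'
from h import *
np.set_printoptions(precision=4,suppress=True)
S=env.camera_info("scene");T=env.camera_info("top")
def t(n,a,b):print(n,*tri([ray(S,a),ray(T,b)]))
t("rim",(276,225.65),(378,177.8))
t("gR(-y)",(263.05,199),(385.5,207.2)); t("gL(+y)",(288.9,198.7),(358.9,200.9))
def mat(f,box):
    im=cv2.imread(f);h=cv2.cvtColor(im,cv2.COLOR_BGR2HSV);m=((h[...,0]<20)&(h[...,1]>90)).astype(np.uint8)
    x0,y0,x1,y1=box;k=np.zeros_like(m);k[y0:y1,x0:x1]=m[y0:y1,x0:x1]
    c=max(cv2.findContours(k,0,1)[0],key=cv2.contourArea);return cv2.fitEllipse(c)
a=mat("pics/s.png",(340,215,405,265));b=mat("pics/t.png",(240,155,305,220));print(a,b)
t("mat",a[0],b[0]); print(atz(S,a[0],.008),atz(T,b[0],.008))
for n,p,z in(("steel",(321,175),.085),("ring",(303,128),.03),("stop",(315,227),.028),("wash",(455,173),.165),("reag",(187,166),.15),("glass",(189,222),.07),("yj",(357,252),.06)):print(n,atz(T,p,z))
E
```

```text
rim [ 0.5964 -0.178   0.1763] 0.00240323754938252
gR(-y) [ 0.504  -0.1951  0.2065] 0.0026289071743208032
gL(+y) [ 0.5228 -0.1184  0.2032] 0.0027748723451899234
((371.87109375, 239.69790649414062), (36.67792510986328, 48.679195404052734), 98.7093276977539) ((274.0971374511719, 188.19024658203125), (48.08404541015625, 49.01133346557617), 61.375518798828125)
mat [ 0.5953  0.1513 -0.0023] 0.00045199908500158153
[0.6033 0.1475 0.008 ] [0.5933 0.1496 0.008 ]
steel [ 0.6227 -0.0089  0.085 ]
ring [0.7959 0.0535 0.03  ]
stop [0.4614 0.0107 0.028 ]
wash [ 0.6144 -0.4165  0.165 ]
reag [0.6383 0.4069 0.15  ]
glass [0.4715 0.4173 0.07  ]
yj [ 0.3794 -0.1241  0.06  ]
```

Steel jack Dewar confirmed: its rim is at (0.596,-0.178), the bail leans to about -1.12 rad with its +x axis at yaw -14°, and the mat is at (0.594,0.150). Next are the transit move numbers.

```bash
cat >> h.py <<'E'
from scipy.spatial.transform import Rotation as Ro
def pose(yaw,tilt=0):
    # tool y along heading yaw (deg); tilt>0: gripper body leans back towards -y heading
    c,s=np.cos(np.radians(yaw)),np.sin(np.radians(yaw))
    y=np.array([c,s,0]);z=np.array([0,0,-1.]);x=np.cross(y,z)
    return Ro.from_rotvec(-np.radians(tilt)*(-x if False else x)).as_matrix()@np.c_[x,y,z] if False else Ro.from_rotvec(np.radians(tilt)*np.cross(z,y)).as_matrix()@np.c_[x,y,z]
def step(p0,R0,p1,R1):
    return np.r_[R0.T@(np.array(p1)-p0)/.15, Ro.from_matrix(R0.T@R1).as_rotvec()/np.radians(30)]
E
python3 - <<'E'
from h import *
np.set_printoptions(precision=3,suppress=True)
s=env.sense();p,R=s["ee_pos"],s["eef_rot"]
print(pose(-14,25)[:,2])
W=[(.29,.56,.33,62),(.38,.44,.36,46),(.44,.30,.36,30),(.48,.16,.36,15),(.50,.01,.36,0),(.51,-.13,.36,-14)]
for *w,a in W:
    R1=pose(a);print(step(p,R,w,R1));p,R=np.array(w),R1
E
```

```text
[ 0.41  -0.102 -0.906]
[-0.852 -0.381 -0.687 -0.002  0.     0.41 ]
[-0.905 -0.425 -0.2    0.     0.     0.533]
[-0.936 -0.394  0.     0.     0.     0.533]
[-0.942 -0.236  0.     0.     0.     0.5  ]
[-1.   -0.13  0.    0.    0.    0.5 ]
[-0.933  0.067  0.     0.     0.     0.467]
```

Request:
play_rows:
  steps:
    - [-0.85,-0.38,-0.69,0,0,0.41,1]
    - [-0.85,-0.38,-0.69,0,0,0.41,1]
    - [-0.85,-0.38,-0.69,0,0,0.41,1]
    - [-0.85,-0.38,-0.69,0,0,0.41,0.6]
    - [-0.85,-0.38,-0.69,0,0,0.41,0.6]

```text
clock: 0.6
ee_pos: [0.2929, 0.5592, 0.3333]
eef_rot: [[-0.881, 0.473, 0.002], [0.473, 0.881, 0.003], [-0.0, 0.003, -1.0]]
contact_force: [-0.8, 0.1, -0.1]
width: 0.869
grip_force: 0.0
```

Request:
play_rows:
  steps:
    - [-0.9,-0.42,-0.2,0,0,0.53,0.6]
    - [-0.9,-0.42,-0.2,0,0,0.53,0.6]
    - [-0.9,-0.42,-0.2,0,0,0.53,0.6]
    - [-0.9,-0.42,-0.2,0,0,0.53,0.6]
    - [-0.9,-0.42,-0.2,0,0,0.53,0.6]

```text
clock: 1.1
ee_pos: [0.3793, 0.4414, 0.3604]
eef_rot: [[-0.72, 0.694, -0.001], [0.694, 0.72, -0.0], [0.0, -0.001, -1.0]]
contact_force: [0.1, -0.2, 0.1]
width: 0.6
grip_force: 0.0
```

Request:
play_rows:
  steps:
    - [-0.94,-0.39,0,0,0,0.53,0.6]
    - [-0.94,-0.39,0,0,0,0.53,0.6]
    - [-0.94,-0.39,0,0,0,0.53,0.6]
    - [-0.94,-0.39,0,0,0,0.53,0.6]
    - [-0.94,-0.39,0,0,0,0.53,0.6]

```text
clock: 1.6
ee_pos: [0.4399, 0.3024, 0.3604]
eef_rot: [[-0.504, 0.864, -0.001], [0.864, 0.504, -0.0], [0.0, -0.001, -1.0]]
contact_force: [-0.1, 0.8, 0.1]
width: 0.602
grip_force: 0.0
```

Request:
play_rows:
  steps:
    - [-0.94,-0.24,0,0,0,0.5,0.6]
    - [-0.94,-0.24,0,0,0,0.5,0.6]
    - [-0.94,-0.24,0,0,0,0.5,0.6]
    - [-0.94,-0.24,0,0,0,0.5,0.6]
    - [-0.94,-0.24,0,0,0,0.5,0.6]

```text
clock: 2.1
ee_pos: [0.48, 0.1635, 0.3606]
eef_rot: [[-0.264, 0.964, -0.001], [0.964, 0.264, -0.0], [-0.0, -0.001, -1.0]]
contact_force: [0.9, 0.2, 0.3]
width: 0.597
grip_force: 0.0
```

Request:
play_rows:
  steps:
    - [-1,-0.13,0,0,0,0.5,0.6]
    - [-1,-0.13,0,0,0,0.5,0.6]
    - [-1,-0.13,0,0,0,0.5,0.6]
    - [-1,-0.13,0,0,0,0.5,0.6]
    - [-1,-0.13,0,0,0,0.5,0.6]

```text
clock: 2.6
ee_pos: [0.5011, 0.0136, 0.3607]
eef_rot: [[-0.006, 1.0, -0.0], [1.0, 0.006, -0.0], [-0.0, -0.0, -1.0]]
contact_force: [0.3, 1.3, 0.0]
width: 0.603
grip_force: 0.0
```

Request:
play_rows:
  steps:
    - [-0.93,0.07,0,0,0,0.47,0.4]
    - [-0.93,0.07,0,0,0,0.47,0.4]
    - [-0.93,0.07,0,0,0,0.47,0.4]
    - [-0.93,0.07,0,0,0,0.47,0.4]
    - [-0.93,0.07,0,0,0,0.47,0.4]
    - [-0.93,0.07,0,0,0,0.47,0.4]

```text
clock: 3.2
ee_pos: [0.5126, -0.1248, 0.3606]
eef_rot: [[0.236, 0.972, -0.001], [0.972, -0.236, 0.0], [-0.0, -0.001, -1.0]]
contact_force: [-0.4, 0.8, 0.1]
width: 0.402
grip_force: 0.0
```

```bash
python3 - <<'E'
from h import *
np.set_printoptions(precision=4,suppress=True)
s=env.sense();print(s["clock"],s["ee_pos"],s["eef_rot"],s["width"],s["q"],s["contact_force"])
np.save("w1.npy",env.camera_info("wrist"),allow_pickle=True)
cv2.imwrite("pics/w1.png",env.snapshot("wrist"))
E
```

```text
3.2 [ 0.5126 -0.1248  0.3606] [[ 0.2359  0.9718 -0.0008]
 [ 0.9718 -0.2359  0.    ]
 [-0.0002 -0.0008 -1.    ]] 0.40219771905945645 [-0.6366  0.0842  0.821   1.7904 -0.0638  1.2951 -0.038 ] [-0.3511  0.7977  0.1238]
```

View pics/w1.png

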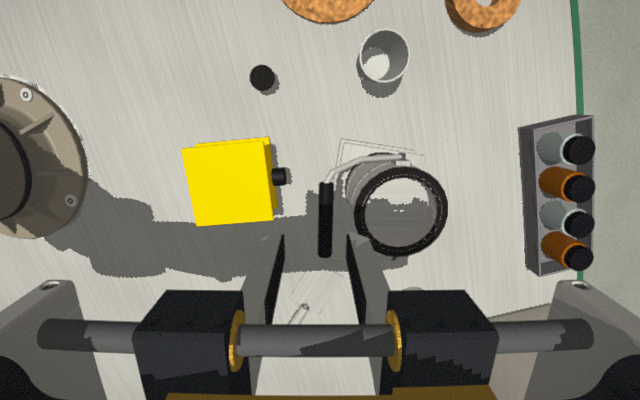

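The wrist picture shows the grip bar from (326,182) to (325,258), parallel to the pads, and the rim centred at (401,211). I'll combine this with the other views.

```bash
python3 - <<'E'
from h import *
np.set_printoptions(precision=4,suppress=True)
S=env.camera_info("scene");T=env.camera_info("top");W=np.load("w1.npy",allow_pickle=True).item()
print("cam",-W["R"].T@W["t"],W["R"][2])
def t(n,a,b,c):
    print(n,tri([ray(W,c),ray(T,b)]),tri([ray(S,a),ray(T,b),ray(W,c)]))
t("rim",(276,225.65),(378,177.8),(401,211))
t("grip",(275.97,198.85),(372.2,204.05),(325.5,220))
print(atz(W,(401,211),.185),atz(W,(325.5,220),.206),atz(W,(326,182),.206),atz(W,(325,258),.206))
E
```

```text
cam [ 0.5316 -0.0456  0.5181] [-0.0671 -0.2721 -0.9599]
rim (array([ 0.599 , -0.1812,  0.169 ]), np.float64(0.0015673049507580047)) (array([ 0.5975, -0.178 ,  0.1774]), np.float64(0.002874112487255801))
grip (array([ 0.5143, -0.1605,  0.1982]), np.float64(0.0006786479884388036)) (array([ 0.5143, -0.1573,  0.2059]), np.float64(0.0029420108117725586))
[ 0.5974 -0.1752  0.185 ] [ 0.5152 -0.1581  0.206 ] [ 0.5249 -0.1189  0.206 ] [ 0.5048 -0.2004  0.206 ]
```

```bash
python3 - <<'E'
from h import *
np.set_printoptions(precision=3,suppress=True)
s=env.sense();p,R=s["ee_pos"],s["eef_rot"]
Pv=np.array([.5974,-.176,.165]);yaw=-13.5
u=np.array([np.cos(np.radians(yaw)),np.sin(np.radians(yaw)),0])
bar=lambda th:Pv+.095*(np.sin(th)*u+np.cos(th)*np.array([0,0,1]))
R1=pose(yaw,25);z=R1[:,2];th0=-1.085
pre=bar(th0)-.083*z; print("pre",pre,step(p,R,pre,R1))
g=bar(th0)-.003*z; print("go",step(pre,R1,g,R1))
for k in np.linspace(0,1,11)[1:]:
    th=th0*(1-k);R2=pose(yaw,25*(1-k));print(round(k,2),step(g,R1,bar(th)-.003*R2[:,2],R2))
E
```

```text
pre [ 0.482 -0.148  0.285] [-0.199 -0.163  0.507 -0.835  0.001 -0.005]
go [-0.     0.     0.533  0.     0.     0.   ]
0.1 [-0.     0.058 -0.038  0.083  0.     0.   ]
0.2 [-0.     0.119 -0.07   0.167  0.     0.   ]
0.3 [-0.     0.184 -0.096  0.25  -0.     0.   ]
0.4 [-0.     0.251 -0.114  0.333  0.     0.   ]
0.5 [-0.     0.32  -0.125  0.417 -0.     0.   ]
0.6 [-0.     0.389 -0.128  0.5   -0.     0.   ]
0.7 [-0.     0.459 -0.124  0.583  0.     0.   ]
0.8 [-0.     0.527 -0.112  0.667  0.     0.   ]
0.9 [ 0.     0.594 -0.093  0.75   0.     0.   ]
1.0 [-0.     0.659 -0.067  0.833  0.     0.   ]
```

Request:
play_rows:
  steps:
    - [-0.2,-0.16,0,-0.4,0,0,0.32]
    - [-0.2,-0.16,0.2,-0.84,0,0,0.32]
    - [-0.2,-0.16,0.51,-0.84,0,0,0.32]
    - [-0.2,-0.16,0.51,-0.84,0,0,0.32]
    - [-0.2,-0.16,0.51,-0.84,0,0,0.32]
    - [-0.2,-0.16,0.51,-0.84,0,0,0.32]

```text
clock: 3.85
ee_pos: [0.482, -0.1502, 0.2855]
eef_rot: [[0.239, 0.879, 0.413], [0.971, -0.216, -0.101], [0.001, 0.425, -0.905]]
contact_force: [0.2, -0.5, 0.4]
width: 0.321
grip_force: 0.0
```

```bash
python3 - <<'E'
from h import *
np.set_printoptions(precision=4,suppress=True)
s=env.sense();print(s["clock"],s["ee_pos"],s["eef_rot"][:,2],s["width"],s["q"],s["contact_force"])
W=env.camera_info("wrist");b=(.5152,-.1581,.208)
print(proj(W,[b,s["ee_pos"]+.083*s["eef_rot"][:,2]]))
cv2.imwrite("pics/w2.png",env.snapshot("wrist"))
E
```

```text
3.85 [ 0.482  -0.1502  0.2855] [ 0.4133 -0.101  -0.905 ] 0.3211958113542932 [-0.614  -0.2622  0.6503  2.2443  0.3708  0.7011 -0.4225] [ 0.1839 -0.5021  0.3845]
[[312.7322 212.0619]
 [315.3159 212.9807]]
```

View pics/w2.png

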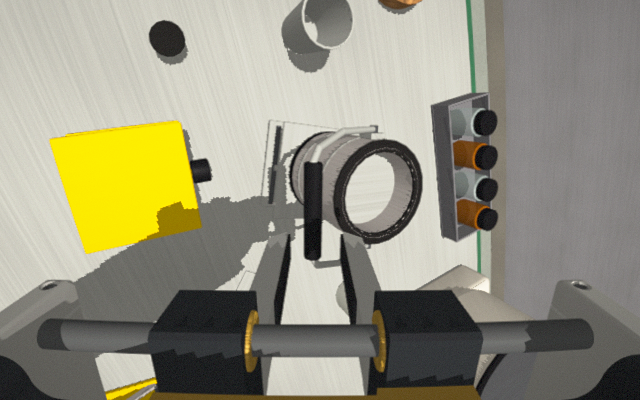

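The tilted view shows the bar centred at (313,211) against a prediction of (313,212), so the aim holds. I'll descend and cage it.

Request:
play_rows:
  steps:
    - [0,-0.01,0.3,0,0,0,0.32]
    - [0,-0.01,0.53,0,0,0,0.32]
    - [0,-0.01,0.53,0,0,0,0.32]
    - [0,-0.01,0.53,0,0,0,0.22]
    - [0,-0.01,0.53,0,0,0,0.22]
    - [0,-0.01,0.53,0,0,0,0.22]

```text
clock: 4.5
ee_pos: [0.5135, -0.1586, 0.2135]
eef_rot: [[0.24, 0.877, 0.415], [0.971, -0.217, -0.101], [0.002, 0.427, -0.904]]
contact_force: [0.1, 0.1, -1.1]
width: 0.22
grip_force: 0.0
```

Request:
play_rows:
  steps:
    - [0,0.03,-0.02,0.04,0,0,0.22]
    - [0,0.06,-0.04,0.08,0,0,0.22]
    - [0,0.09,-0.055,0.125,0,0,0.22]
    - [0,0.12,-0.07,0.17,0,0,0.22]
    - [0,0.15,-0.083,0.21,0,0,0.22]
    - [0,0.184,-0.096,0.25,0,0,0.22]

```text
clock: 5.1
ee_pos: [0.5312, -0.1632, 0.238]
eef_rot: [[0.24, 0.925, 0.296], [0.971, -0.229, -0.071], [0.003, 0.304, -0.953]]
contact_force: [-1.1, 0.7, -0.6]
width: 0.221
grip_force: 0.5
```

```bash
python3 - <<'E'
from h import *
np.set_printoptions(precision=3,suppress=True)
s=env.sense();p,R=s["ee_pos"],s["eef_rot"]
Pv=np.array([.5974,-.176,.165]);yaw=-13.5
u=np.array([np.cos(np.radians(yaw)),np.sin(np.radians(yaw)),0]);th0=-1.085
for k in np.linspace(.4,1,7):
    th=th0*(1-k)+.02;R2=pose(yaw,25*(1-k));b=Pv+.095*(np.sin(th)*u+np.cos(th)*np.array([0,0,1]))
    print(round(k,2),step(p,R,b-.003*R2[:,2],R2))
E
```

```text
0.4 [ 0.02   0.08  -0.021  0.09  -0.001 -0.013]
0.5 [ 0.021  0.147 -0.039  0.173 -0.001 -0.013]
0.6 [ 0.021  0.216 -0.05   0.257 -0.002 -0.013]
0.7 [ 0.022  0.285 -0.053  0.34  -0.002 -0.013]
0.8 [ 0.022  0.355 -0.049  0.423 -0.002 -0.013]
0.9 [ 0.023  0.423 -0.037  0.507 -0.003 -0.013]
1.0 [ 0.023  0.49  -0.018  0.59  -0.003 -0.013]
```

Request:
play_rows:
  steps:
    - [0,0.04,-0.01,0.045,0,0,0.22]
    - [0,0.08,-0.021,0.09,0,0,0.22]
    - [0,0.115,-0.03,0.13,0,0,0.22]
    - [0,0.147,-0.039,0.173,0,0,0.22]
    - [0,0.18,-0.045,0.215,0,0,0.22]
    - [0,0.216,-0.05,0.257,0,0,0.22]
    - [0,0.25,-0.052,0.3,0,0,0.22]
    - [0,0.285,-0.053,0.34,0,0,0.22]
    - [0,0.32,-0.051,0.38,0,0,0.22]
    - [0,0.355,-0.049,0.423,0,0,0.22]
    - [0,0.39,-0.043,0.465,0,0,0.22]
    - [0,0.423,-0.037,0.507,0,0,0.22]
    - [0,0.46,-0.028,0.55,0,0,0.22]
    - [0,0.5,-0.018,0.59,0,0,0.22]
    - [0,0.5,-0.018,0.59,0,0,0.22]

```text
clock: 6.6
ee_pos: [0.6005, -0.1804, 0.2632]
eef_rot: [[0.24, 0.971, 0.001], [0.971, -0.24, 0.001], [0.001, 0.001, -1.0]]
contact_force: [0.2, -0.4, -0.2]
width: 0.223
grip_force: 0.0
```

```bash
python3 - <<'E'
from h import *
np.set_printoptions(precision=4,suppress=True)
s=env.sense();print(s["clock"],s["ee_pos"],s["eef_rot"][:,2],s["width"],s["contact_force"])
a=env.snapshot("scene")[150:280,215:345];w=env.snapshot("wrist")[120:400,150:500]
cv2.imwrite("pics/c2.png",np.hstack([cv2.resize(a,(420,420),interpolation=2),cv2.resize(w,(380,420))]))
E
```

```text
6.6 [ 0.6005 -0.1804  0.2632] [ 0.0008  0.0006 -1.    ] 0.22251883515584944 [ 0.2448 -0.4017 -0.2162]
```

View pics/c2.png

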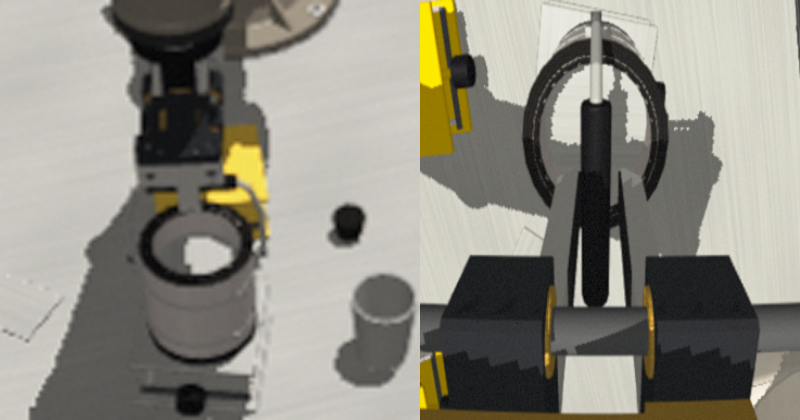

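The bail is upright between the pads, with the bar at crop (595,200) and the Dewar still level on the jack. I'll centre along the bar, close, then lift a little.

Request:
play_rows:
  steps:
    - [0.024,0,0,0,0,0,0.22]
    - [0.024,0,0,0,0,0,0]
    - [0.024,0,0,0,0,0,0]
    - [0.024,0,0,0,0,0,0]
    - [0.024,0,0,0,0,0,0]
    - [0.024,0,0,0,0,0,0]

```text
clock: 7.3
ee_pos: [0.6009, -0.1766, 0.2624]
eef_rot: [[0.24, 0.971, 0.001], [0.971, -0.24, 0.0], [0.0, 0.001, -1.0]]
contact_force: [-0.1, 2.7, 6.1]
width: 0.151
grip_force: 30.0
```

Request:
play_rows:
  steps:
    - [0,0,-0.01,0,0,0,0]
    - [0,0,-0.02,0,0,0,0]
    - [0,0,-0.03,0,0,0,0]
    - [0,0,-0.045,0,0,0,0]
    - [0,0,-0.06,0,0,0,0]
    - [0,0,-0.08,0,0,0,0]
    - [0,0,-0.1,0,0,0,0]
    - [0,0,-0.1,0,0,0,0]
    - [0,0,-0.1,0,0,0,0]

```text
clock: 8.2
ee_pos: [0.6007, -0.1768, 0.2771]
eef_rot: [[0.24, 0.971, 0.0], [0.971, -0.24, -0.0], [0.0, 0.0, -1.0]]
contact_force: [-0.3, -0.4, -6.1]
width: 0.15
grip_force: 30.0
```

Request:
play_rows:
  steps:
    - [0,0,-0.02,0,0,0,0]
    - [0,0,-0.06,0,0,0,0]
    - [0,0,-0.12,0,0,0,0]
    - [0,0,-0.18,0,0,0,0]
    - [0,0,-0.24,0,0,0,0]
    - [0,0,-0.3,0,0,0,0]
    - [0,0,-0.36,0,0,0,0]
    - [0,0,-0.41,0,0,0,0]
    - [0,0,-0.43,0,0,0,0]
    - [0,0,-0.43,0,0,0,0]

```text
clock: 9.2
ee_pos: [0.6008, -0.1769, 0.3419]
eef_rot: [[0.24, 0.971, 0.0], [0.971, -0.24, -0.0], [0.0, 0.0, -1.0]]
contact_force: [-0.4, 0.1, -6.6]
width: 0.15
grip_force: 30.0
```

Request:
play_rows:
  steps:
    - [0.01,0,0,0,0,0,0]
    - [0.03,-0.01,0,0,0,0,0]
    - [0.06,-0.015,0,0,0,0,0]
    - [0.1,-0.025,0,0,0,0,0]
    - [0.15,-0.04,0,0,0,0,0]
    - [0.21,-0.055,0,0,0,0,0]
    - [0.27,-0.07,0,0,0,0,0]
    - [0.33,-0.085,0,0,0,0,0]
    - [0.39,-0.1,0,0,0,0,0]
    - [0.45,-0.115,0,0,0,0,0]
    - [0.51,-0.13,0,0,0,0,0]
    - [0.57,-0.15,0,0,0,0,0]
    - [0.63,-0.165,0,0,0,0,0]
    - [0.7,-0.18,0,0,0,0,0]

```text
clock: 10.6
ee_pos: [0.5996, -0.0678, 0.3416]
eef_rot: [[0.24, 0.971, 0.0], [0.971, -0.24, -0.0], [-0.0, 0.0, -1.0]]
contact_force: [-0.0, -0.4, -6.2]
width: 0.149
grip_force: 30.0
```

Request:
play_rows:
  steps:
    - [0.07,-0.018,0,0,0,0,0]
    - [0.14,-0.036,0,0,0,0,0]
    - [0.21,-0.054,0,0,0,0,0]
    - [0.28,-0.072,0,0,0,0,0]
    - [0.35,-0.09,0,0,0,0,0]
    - [0.42,-0.108,0,0,0,0,0]
    - [0.49,-0.126,0,0,0,0,0]
    - [0.56,-0.144,0,0,0,0,0]
    - [0.63,-0.162,0,0,0,0,0]
    - [0.7,-0.18,0,0,0,0,0]

```text
clock: 11.6
ee_pos: [0.5987, 0.0409, 0.3416]
eef_rot: [[0.24, 0.971, -0.0], [0.971, -0.24, -0.0], [-0.0, -0.0, -1.0]]
contact_force: [-0.3, 0.3, -5.9]
width: 0.15
grip_force: 30.0
```

Request:
play_rows:
  steps:
    - [0.07,-0.018,0,0,0,0,0]
    - [0.14,-0.036,0,0,0,0,0]
    - [0.21,-0.054,0,0,0,0,0]
    - [0.28,-0.072,0,0,0,0,0]
    - [0.35,-0.09,0,0,0,0,0]
    - [0.42,-0.108,0,0,0,0,0]
    - [0.48,-0.126,0,0,0,0,0]
    - [0.54,-0.14,0,0,0,0,0]
    - [0.59,-0.153,0,0,0,0,0]
    - [0.63,-0.164,0,0,0,0,0]
    - [0.66,-0.172,0,0,0,0,0]
    - [0.68,-0.177,0,0,0,0,0]
    - [0.7,-0.18,0,0,0,0,0]
    - [0.7,-0.18,0,0,0,0,0]
    - [0.7,-0.18,0,0,0,0,0]
    - [0.7,-0.18,0,0,0,0,0]

```text
clock: 13.2
ee_pos: [0.5977, 0.148, 0.3416]
eef_rot: [[0.241, 0.971, -0.0], [0.971, -0.241, -0.0], [-0.0, -0.0, -1.0]]
contact_force: [-0.2, -0.2, -6.5]
width: 0.146
grip_force: 30.0
```

```bash
python3 - <<'E'
from h import *
np.set_printoptions(precision=4,suppress=True)
s=env.sense();print(s["clock"],s["ee_pos"],s["eef_rot"],s["width"],s["contact_force"])
np.save("w3.npy",env.camera_info("wrist"),allow_pickle=True)
a=env.snapshot("scene")[130:290,300:460];w=env.snapshot("wrist");cv2.imwrite("pics/w3.png",w)
cv2.imwrite("pics/c3.png",np.hstack([cv2.resize(a,(400,400),interpolation=2),cv2.resize(w,(400,400))]))
E
```

```text
13.2 [0.5977 0.148  0.3416] [[ 0.2405  0.9706 -0.0001]
 [ 0.9706 -0.2405 -0.0001]
 [-0.0002 -0.     -1.    ]] 0.14629945107381317 [-0.2044 -0.1864 -6.5284]
```

View pics/c3.png

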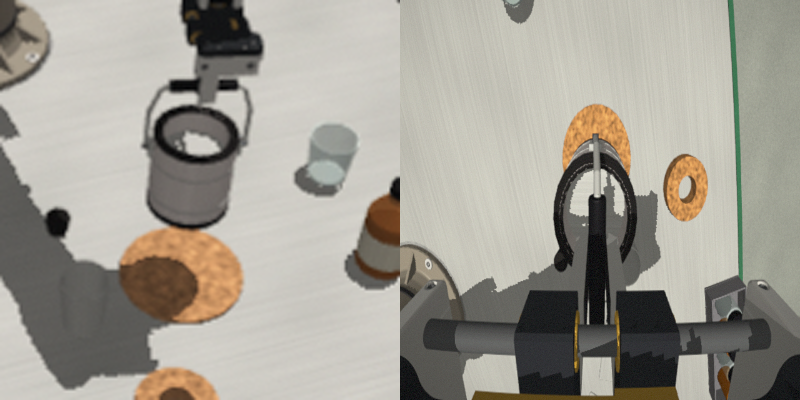

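The Dewar hangs level over the mat, with scene-crop foot at (188,215) and mat at (182,275). I'll lower it in stages.

Request:
play_rows:
  steps:
    - [0,0,0.02,0,0,0,0]
    - [0,0,0.06,0,0,0,0]
    - [0,0,0.12,0,0,0,0]
    - [0,0,0.19,0,0,0,0]
    - [0,0,0.26,0,0,0,0]
    - [0,0,0.33,0,0,0,0]
    - [0,0,0.4,0,0,0,0]
    - [0,0,0.47,0,0,0,0]
    - [0,0,0.54,0,0,0,0]
    - [0,0,0.6,0,0,0,0]
    - [0,0,0.66,0,0,0,0]
    - [0,0,0.71,0,0,0,0]
    - [0,0,0.75,0,0,0,0]
    - [0,0,0.79,0,0,0,0]
    - [0,0,0.82,0,0,0,0]
    - [0,0,0.84,0,0,0,0]
    - [0,0,0.85,0,0,0,0]
    - [0,0,0.85,0,0,0,0]

```text
clock: 15.1
ee_pos: [0.5977, 0.1484, 0.214]
eef_rot: [[0.24, 0.971, -0.0], [0.971, -0.24, -0.0], [-0.0, -0.0, -1.0]]
contact_force: [0.1, 0.1, -6.5]
width: 0.152
grip_force: 30.0
```

Request:
play_rows:
  steps:
    - [0,0,0.007,0,0,0,0]
    - [0,0,0.014,0,0,0,0]
    - [0,0,0.02,0,0,0,0]
    - [0,0,0.027,0,0,0,0]
    - [0,0,0.034,0,0,0,0]
    - [0,0,0.04,0,0,0,0]
    - [0,0,0.04,0,0,0,0]

```text
clock: 15.8
ee_pos: [0.5976, 0.1483, 0.2079]
eef_rot: [[0.24, 0.971, -0.0], [0.971, -0.24, -0.0], [-0.0, -0.0, -1.0]]
contact_force: [-0.0, 1.3, -7.5]
width: 0.151
grip_force: 30.0
```

Request:
play_rows:
  steps:
    - [0,0,0.004,0,0,0,0]
    - [0,0,0.008,0,0,0,0]
    - [0,0,0.012,0,0,0,0]
    - [0,0,0.016,0,0,0,0]
    - [0,0,0.016,0,0,0,0]

```text
clock: 16.3
ee_pos: [0.5977, 0.1484, 0.2056]
eef_rot: [[0.24, 0.971, 0.0], [0.971, -0.24, -0.0], [-0.0, 0.0, -1.0]]
contact_force: [0.3, 0.1, -6.6]
width: 0.152
grip_force: 30.0
```

Request:
play_rows:
  steps:
    - [0,0,0.003,0,0,0,0]
    - [0,0,0.006,0,0,0,0]
    - [0,0,0.009,0,0,0,0]
    - [0,0,0.012,0,0,0,0]
    - [0,0,0.012,0,0,0,0]

```text
clock: 16.8
ee_pos: [0.5988, 0.1485, 0.2052]
eef_rot: [[0.24, 0.971, 0.002], [0.971, -0.24, 0.001], [0.002, 0.002, -1.0]]
contact_force: [-0.8, 0.2, 11.2]
width: 0.151
grip_force: 30.0
```

Contact made. I'll ease off a little, then open.

Request:
play_rows:
  steps:
    - [0,0,-0.003,0,0,0,0]
    - [0,0,-0.006,0,0,0,0]
    - [0,0,-0.008,0,0,0,0]
    - [0,0,-0.008,0,0,0,0]

```text
clock: 17.2
ee_pos: [0.598, 0.1486, 0.2053]
eef_rot: [[0.24, 0.971, 0.001], [0.971, -0.24, 0.0], [0.0, 0.001, -1.0]]
contact_force: [0.7, 1.6, 3.8]
width: 0.152
grip_force: 30.0
```

Request:
play_rows:
  steps:
    - [0,0,0,0,0,0,0.25]
    - [0,0,0,0,0,0,0.25]
    - [0,0,0,0,0,0,0.25]
    - [0,0,0,0,0,0,0.25]

```text
clock: 17.6
ee_pos: [0.5975, 0.1482, 0.2049]
eef_rot: [[0.24, 0.971, -0.0], [0.971, -0.24, -0.0], [-0.0, -0.0, -1.0]]
contact_force: [-0.4, 0.3, -0.0]
width: 0.25
grip_force: 0.0
```

```bash
python3 - <<'E'
from h import *
np.set_printoptions(precision=3,suppress=True)
s=env.sense();p,R=s["ee_pos"],s["eef_rot"];print(s["contact_force"],s["width"],p)
Pv=np.array([.598,.1486,.108]);yaw=-13.9
u=np.array([np.cos(np.radians(yaw)),np.sin(np.radians(yaw)),0])
for k in np.linspace(.1,1,10):
    th=-1.12*k;R2=pose(yaw,25*k);b=Pv+.095*(np.sin(th)*u+np.cos(th)*np.array([0,0,1]))
    print(round(k,2),step(p,R,b-.003*R2[:,2],R2))
T=env.camera_info("top");cv2.imwrite("pics/t2.png",env.snapshot("top"))
E
```

```text
[-0.391  0.328 -0.017] 0.24965560885640328 [0.598 0.148 0.205]
0.1 [ 0.003 -0.069 -0.004 -0.084  0.001  0.   ]
0.2 [ 0.003 -0.14   0.008 -0.167  0.001  0.   ]
0.3 [ 0.003 -0.209  0.028 -0.251  0.001  0.   ]
0.4 [ 0.003 -0.275  0.055 -0.334  0.001  0.   ]
0.5 [ 0.003 -0.338  0.09  -0.417  0.001  0.   ]
0.6 [ 0.003 -0.397  0.131 -0.501  0.001  0.   ]
0.7 [ 0.003 -0.451  0.178 -0.584  0.001  0.   ]
0.8 [ 0.003 -0.499  0.231 -0.667  0.001  0.   ]
0.9 [ 0.004 -0.541  0.29  -0.751  0.001  0.   ]
1.0 [ 0.004 -0.576  0.352 -0.834  0.001  0.   ]
```

Request:
play_rows:
  steps:
    - [0,-0.035,-0.004,-0.04,0,0,0.25]
    - [0,-0.069,-0.004,-0.084,0,0,0.25]
    - [0,-0.105,0.002,-0.125,0,0,0.25]
    - [0,-0.14,0.008,-0.167,0,0,0.25]
    - [0,-0.175,0.018,-0.21,0,0,0.25]
    - [0,-0.209,0.028,-0.251,0,0,0.25]
    - [0,-0.242,0.041,-0.29,0,0,0.25]
    - [0,-0.275,0.055,-0.334,0,0,0.25]
    - [0,-0.307,0.072,-0.375,0,0,0.25]
    - [0,-0.338,0.09,-0.417,0,0,0.25]
    - [0,-0.368,0.11,-0.46,0,0,0.25]
    - [0,-0.397,0.131,-0.5,0,0,0.25]
    - [0,-0.425,0.154,-0.54,0,0,0.25]
    - [0,-0.451,0.178,-0.584,0,0,0.25]
    - [0,-0.476,0.204,-0.625,0,0,0.25]
    - [0,-0.5,0.231,-0.667,0,0,0.25]
    - [0,-0.522,0.26,-0.71,0,0,0.25]
    - [0,-0.541,0.29,-0.75,0,0,0.25]
    - [0,-0.541,0.29,-0.75,0,0,0.25]

```text
clock: 19.55
ee_pos: [0.5174, 0.1683, 0.1608]
eef_rot: [[0.238, 0.897, 0.371], [0.971, -0.22, -0.091], [-0.0, 0.382, -0.924]]
contact_force: [0.9, 0.3, 0.8]
width: 0.247
grip_force: 0.0
```

```bash
python3 - <<'E'
from h import *
np.set_printoptions(precision=3,suppress=True)
s=env.sense();print(s["ee_pos"],s["contact_force"])
a=env.snapshot("scene")[160:270,310:420];w=env.snapshot("wrist")
cv2.imwrite("pics/c4.png",np.hstack([cv2.resize(a,(400,400),interpolation=2),cv2.resize(w[100:380,180:460],(400,400))]))
E
```

```text
[0.517 0.168 0.161] [0.853 0.306 0.762]
```

View pics/c4.png

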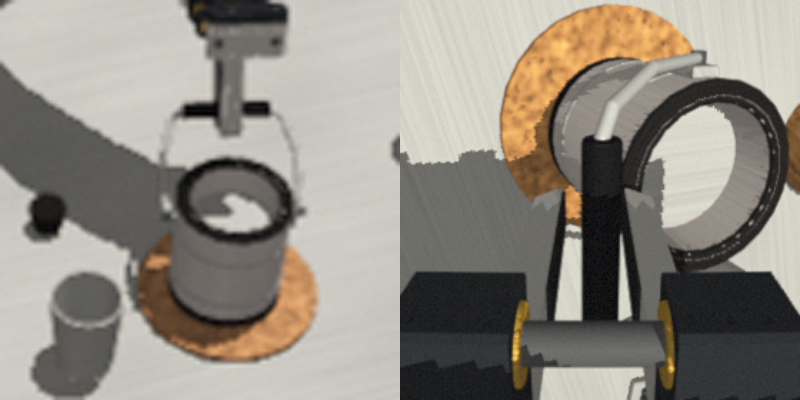

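The bail has swung over with the loosely caged bar at crop (600,230), and the Dewar stands well inside the mat. I'll withdraw, close the fingers and press the bar down to its stop from above.

Request:
play_rows:
  steps:
    - [0,0,0,0,0,0,0.32]
    - [0,0,0,0,0,0,0.32]
    - [0,0,-0.2,0,0,0,0.32]
    - [0,0,-0.5,0,0,0,0.32]
    - [0,0,-0.5,0,0,0,0]
    - [0,0,-0.5,0,0,0,0]
    - [0,0,-0.5,0,0,0,0]

```text
clock: 20.35
ee_pos: [0.4906, 0.1761, 0.2308]
eef_rot: [[0.238, 0.898, 0.37], [0.971, -0.221, -0.087], [0.004, 0.38, -0.925]]
contact_force: [-0.1, 0.2, -0.0]
width: 0.103
grip_force: 0.0
```

```bash
python3 - <<'E'
from h import *
np.set_printoptions(precision=3,suppress=True)
s=env.sense();p,R=s["ee_pos"],s["eef_rot"];print(p,s["contact_force"],s["width"])
print(step(p,R,(.5135,.1695,.215),pose(-13.9)))
E
```

```text
[0.491 0.176 0.231] [-0.053  0.184 -0.014] 0.1027722179807356
[-0.007  0.107  0.157  0.745 -0.008  0.004]
```

Request:
play_rows:
  steps:
    - [0,0,0,0.28,0,0,0]
    - [0,0,0,0.56,0,0,0]
    - [0,0.05,0,0.745,0,0,0]
    - [0,0.107,0.157,0.745,0,0,0]
    - [0,0.107,0.157,0.745,0,0,0]
    - [0,0.107,0.157,0.745,0,0,0]

```text
clock: 20.95
ee_pos: [0.5157, 0.1687, 0.2119]
eef_rot: [[0.241, 0.971, -0.001], [0.971, -0.241, -0.001], [-0.001, -0.0, -1.0]]
contact_force: [-0.6, 1.2, 0.7]
width: 0.009
grip_force: 0.0
```

Request:
play_rows:
  steps:
    - [0,0,0.03,0,0,0,0]
    - [0,0,0.06,0,0,0,0]
    - [0,0,0.09,0,0,0,0]
    - [0,0,0.12,0,0,0,0]
    - [0,0,0.14,0,0,0,0]
    - [0,0,0.16,0,0,0,0]
    - [0,0,0.18,0,0,0,0]
    - [0,0,0.2,0,0,0,0]
    - [0,0,0.22,0,0,0,0]
    - [0,0,0.24,0,0,0,0]
    - [0,0,0.24,0,0,0,0]

```text
clock: 22.05
ee_pos: [0.5141, 0.1689, 0.1788]
eef_rot: [[0.24, 0.971, 0.002], [0.971, -0.24, -0.001], [-0.0, 0.002, -1.0]]
contact_force: [-1.8, 1.4, 0.6]
width: 0.004
grip_force: 1.2
```

Request:
play_rows:
  steps:
    - [0,0,0.007,0,0,0,0]
    - [0,0,0.014,0,0,0,0]
    - [0,0,0.02,0,0,0,0]
    - [0,0,0.027,0,0,0,0]
    - [0,0,0.027,0,0,0,0]

```text
clock: 22.55
ee_pos: [0.5142, 0.169, 0.1751]
eef_rot: [[0.24, 0.971, 0.002], [0.971, -0.24, -0.001], [-0.0, 0.002, -1.0]]
contact_force: [-4.6, 1.8, 1.5]
width: 0.004
grip_force: 2.2
```

Request:
play_rows:
  steps:
    - [0,0,0.004,0,0,0,0]
    - [0,0,0.008,0,0,0,0]
    - [0,0,0.012,0,0,0,0]
    - [0,0,0.012,0,0,0,0]

```text
clock: 22.95
ee_pos: [0.5142, 0.169, 0.1734]
eef_rot: [[0.24, 0.971, 0.002], [0.971, -0.24, -0.001], [-0.0, 0.002, -1.0]]
contact_force: [-4.1, 0.7, 2.5]
width: 0.007
grip_force: 2.4
```

The sideways force is unexpected, so I'll look.

```bash
python3 - <<'E'
from h import *
a=env.snapshot("scene")[160:270,310:420];w=env.snapshot("wrist")
cv2.imwrite("pics/c5.png",np.hstack([cv2.resize(a,(400,400),interpolation=2),cv2.resize(w[80:360,180:460],(400,400))]))
E
```

```text
(no output)
```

View pics/c5.png

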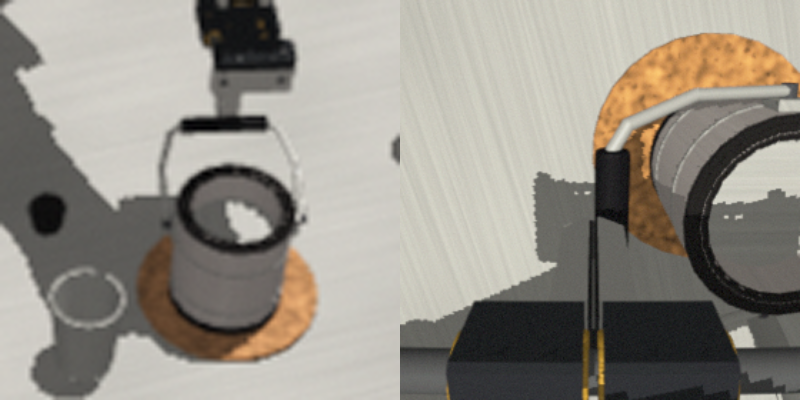

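The bar, at crop x≈612, sits about 8 mm to the Dewar side of the fingers' centre line at x≈594, so the tip was on its outer edge. I'll lift, shift inward and press again.

Request:
play_rows:
  steps:
    - [0,0,-0.1,0,0,0,0]
    - [0,0,-0.2,0,0,0,0]
    - [0,0.06,-0.2,0,0,0,0]
    - [0,0.06,-0.2,0,0,0,0]
    - [0,0.06,-0.2,0,0,0,0]

```text
clock: 23.55
ee_pos: [0.5232, 0.1667, 0.2034]
eef_rot: [[0.24, 0.971, 0.003], [0.971, -0.24, -0.001], [-0.0, 0.003, -1.0]]
contact_force: [-0.9, 0.1, -0.8]
width: 0.006
grip_force: 0.0
```

```bash
python3 - <<'E'
from h import *
np.set_printoptions(precision=3,suppress=True)
s=env.sense();p,R=s["ee_pos"],s["eef_rot"];print(p,s["contact_force"],s["clock"])
W=env.camera_info("wrist");Pv=np.array([.598,.1486,.108]);yaw=-13.9
u=np.array([np.cos(np.radians(yaw)),np.sin(np.radians(yaw)),0]);v=np.array([-u[1],u[0],0])
for th in(-.8,-.9,-1.,-1.1,-1.2):
    b=Pv+.095*(np.sin(th)*u+np.cos(th)*np.array([0,0,1]));print(th,proj(W,[b+.04*v,b]).ravel())
print(proj(W,[p+.022*R[:,2]]),proj(W,[Pv+[0,0,.02]]))
cv2.imwrite("pics/w6.png",cv2.resize(env.snapshot("wrist")[80:380,180:580],(800,600)))
E
```

```text
[0.523 0.167 0.203] [-0.923  0.069 -0.838] 23.55
-0.8 [330.243 177.74  329.415 239.638]
-0.9 [319.555 175.275 319.335 235.294]
-1.0 [310.752 172.793 310.998 230.891]
-1.1 [303.789 170.337 304.374 226.51 ]
-1.2 [298.579 167.942 299.39  222.217]
[[315.6   245.024]] [[414.369 215.46 ]]
```

View pics/w6.png

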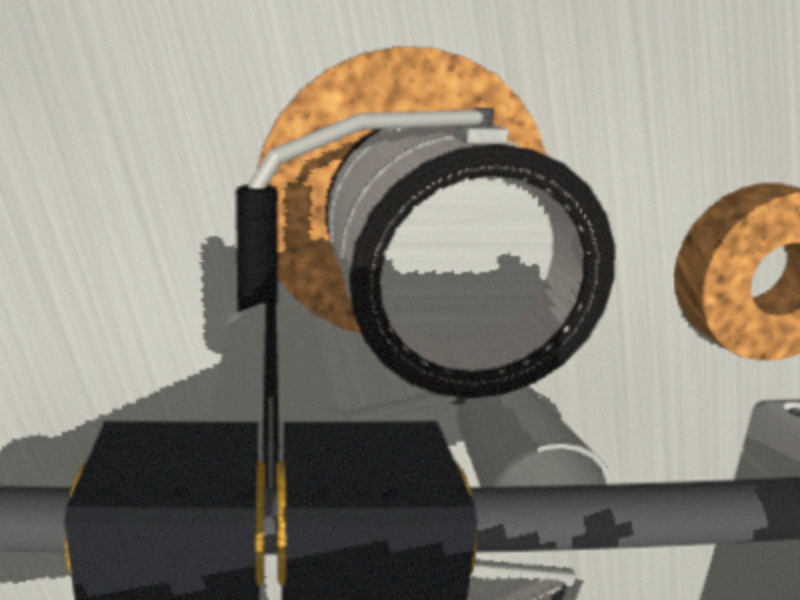

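The bar is now at full-image x≈308 with the rim at (421,216), so the bail is at about -1.1, nearly down, and the fingers are centred over the bar. I'll press it the last few mm.

Request:
play_rows:
  steps:
    - [0,-0.01,0.06,0,0,0,0]
    - [0,-0.01,0.12,0,0,0,0]
    - [0,-0.01,0.15,0,0,0,0]
    - [0,-0.01,0.16,0,0,0,0]
    - [0,-0.01,0.17,0,0,0,0]
    - [0,-0.01,0.18,0,0,0,0]
    - [0,-0.01,0.187,0,0,0,0]
    - [0,-0.01,0.194,0,0,0,0]
    - [0,-0.01,0.2,0,0,0,0]
    - [0,-0.01,0.2,0,0,0,0]

```text
clock: 24.6
ee_pos: [0.5215, 0.1672, 0.1733]
eef_rot: [[0.24, 0.971, 0.002], [0.971, -0.24, -0.001], [-0.0, 0.003, -1.0]]
contact_force: [-0.6, -0.5, 0.1]
width: 0.009
grip_force: 0.0
```

Request:
play_rows:
  steps:
    - [0,0,0.003,0,0,0,0]
    - [0,0,0.006,0,0,0,0]
    - [0,0,0.009,0,0,0,0]
    - [0,0,0.009,0,0,0,0]

```text
clock: 25.0
ee_pos: [0.5216, 0.1672, 0.1721]
eef_rot: [[0.24, 0.971, 0.003], [0.971, -0.24, -0.001], [0.0, 0.003, -1.0]]
contact_force: [-1.2, 0.0, 2.2]
width: 0.006
grip_force: 1.1
```

Request:
play_rows:
  steps:
    - [0,0,0.002,0,0,0,0]
    - [0,0,0.004,0,0,0,0]
    - [0,0,0.006,0,0,0,0]
    - [0,0,0.006,0,0,0,0]

```text
clock: 25.4
ee_pos: [0.5217, 0.1673, 0.1716]
eef_rot: [[0.24, 0.971, 0.002], [0.971, -0.24, -0.0], [0.0, 0.002, -1.0]]
contact_force: [-4.1, -0.3, 12.4]
width: -0.0
grip_force: 6.3
```

Request:
play_rows:
  steps:
    - [0,0,0.002,0,0,0,0]
    - [0,0,0.004,0,0,0,0]
    - [0,0,0.004,0,0,0,0]

```text
clock: 25.7
ee_pos: [0.5217, 0.1673, 0.1713]
eef_rot: [[0.24, 0.971, 0.002], [0.971, -0.24, 0.0], [0.001, 0.002, -1.0]]
contact_force: [-7.2, 0.2, 20.9]
width: 0.004
grip_force: 9.7
```

The force rises sharply, so the bail is on its stop. I'll back off at once and check.

Request:
play_rows:
  steps:
    - [0,0,-0.01,0,0,0,0]
    - [0,0,-0.02,0,0,0,0]
    - [0,0,-0.1,0,0,0,0]
    - [0,0,-0.3,0,0,0,0]
    - [0,0,-0.6,0,0,0,0]
    - [0,0,-0.9,0,0,0,0]
    - [0,0,-0.9,0,0,0,0]
    - [0,0,-0.9,0,0,0,0]

```text
clock: 26.5
ee_pos: [0.5215, 0.1675, 0.3067]
eef_rot: [[0.24, 0.971, 0.004], [0.971, -0.24, 0.001], [0.002, 0.003, -1.0]]
contact_force: [-0.6, 0.0, 0.6]
width: 0.002
grip_force: 0.0
```

```bash
python3 - <<'E'
from h import *
np.set_printoptions(precision=3,suppress=True)
s=env.sense();p,R=s["ee_pos"],s["eef_rot"];print(p,s["contact_force"],s["clock"])
a=env.snapshot("scene")[160:270,310:420];w=env.snapshot("wrist");W=env.camera_info("wrist")
yaw=-13.9;u=np.array([np.cos(np.radians(yaw)),np.sin(np.radians(yaw)),0]);v=np.array([-u[1],u[0],0])
Pv=np.array([.602,.1476,.108])
print("rim",proj(W,[Pv+[0,0,.02]]),"mat",proj(W,[[.597,.149,.008]]))
for th in(-1.0,-1.1,-1.2):
    b=Pv+.095*(np.sin(th)*u+np.cos(th)*np.array([0,0,1]));print(th,proj(W,[b+.04*v,b-.04*v]).ravel())
cv2.imwrite("pics/c7.png",np.hstack([cv2.resize(a,(400,400),interpolation=2),cv2.resize(w[80:280,230:430],(400,400))]))
E
```

```text
[0.522 0.168 0.307] [-0.6    0.036  0.586] 26.5
rim [[392.343 184.649]] mat [[369.273 164.916]]
-1.0 [318.939 151.391 318.662 230.098]
-1.1 [313.97  150.248 314.03  227.163]
-1.2 [310.101 149.107 310.409 224.22 ]
```

View pics/c7.png

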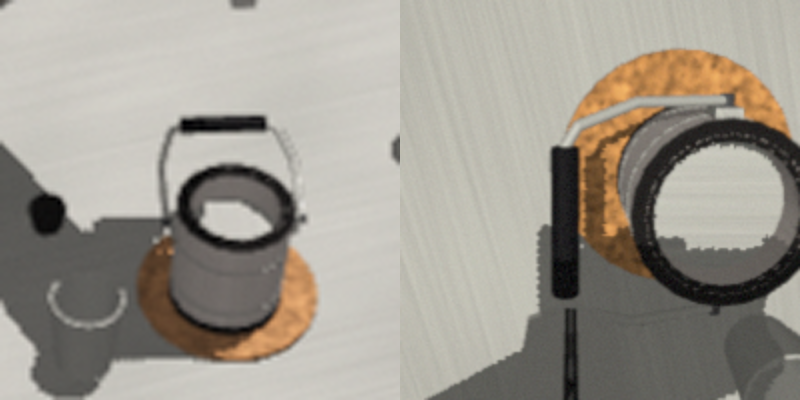

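Force and height (bar centre ≈0.1425 m, matching -1.2 rad) show the bail is fully folded. The Dewar stands wholly on the mat, level, with its mouth clear and the gripper clear. Handing in.

```bash
python3 -c "
from plant import env
print(env.sign_off())"
```

```text
the job is handed in; nothing more can be done
None
```

The Dewar stands upright and wholly on the cork mat, its bail is folded fully down towards the robot, and the job is handed in at about 27 s; no verdict was returned.

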